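Free the safety latch of a parts cabinet and open its door

TASK

Open the small grey parts cabinet. Pull its door by the handle until the child-safety latch catches and leaves it ajar, let go, then reach down through the gap behind the door's top edge and press the sprung latch hook down gently; keep it down while you draw the door past the catch, then swing the door at least half-way open (50 degrees or more) and let go. Do not force or overload the latch, and leave the things round about alone.

Things in the scene. Friction and masses are not known exactly. Their poses are not given: they have to be found in the camera images.
- cabinet: Fixed sheet-metal parts cabinet, 110 deep (x) by 200 wide (y) by 190 mm high, on four feet on the worktop; position and yaw vary. Origin: centre of its underside, at worktop height. Its -x axis points out of the front, towards the robot. The closed door lies before the front plane (x = -55 mm).
- roof_edge (a point): On the cabinet's roof (2 mm thick, 190 mm above the worktop): its front edge, straight in front of the latch's path. Close under it, from 3 to 9 mm behind this edge, hangs the steel strike bar that the barb catches. With the door ajar on the latch, the gap between this edge and the door's inner face is about 40 mm wide: the hook is pressed through it, in front of the strike.
- door (a joint): Door angle in rad about an upright axis: 0 closed, growing as the door swings out towards the robot (clockwise seen from above), at most 1.75. The hinge is stiff: the door stays where it is left and takes about 1 N at the handle. The latch catches it at about 0.27 rad; the barb is clear of the strike from about 0.40 rad on.
- hinge_top (a point): Point on the hinge axis, level with the door's top edge, in the plane of its inner face, at the cabinet's left (+y) side. Axes turn with the door: +x from the inner face into the cabinet, -y along the door to its free edge (192 mm away), z up. The door is 14 mm thick (x = -14 to 0 mm); its top edge is 190 mm above the worktop, level with the roof.
- handle (a point): Middle of the handle bar on the door's outer face: a level round steel bar, 10 mm thick, 70 mm long along the door, its axis 45 mm off the outer face and 20 mm below the door's top edge, 150 mm from the hinge axis. Open to above. Axes as for hinge_top.
- latch: Latch unit on the door's inner face; carries the sprung hook. Origin: on the inner face, level with the door's top edge, 150 mm from the hinge axis; axes as for hinge_top. It breaks if the fingers load it with more than 13 N, or if barb and strike are forced together with more than 25 N. The hook springs up again when let go.
- hook_shape (a point): Same point as the latch's origin. The hook below it: a plastic arm 22 mm wide runs out level along +x, 37 mm below this point, to an upright barb (10 mm round) 53 to 63 mm out. On the arm stands a flat square thumb pad, 4 to 32 mm out from the inner face and 26 mm wide. Its top lies 10 to 37 mm below this point: the height differs each time, is not measured, and must be felt or seen.
- hook_travel (a point): Same point again. How the hook moves: straight down with its pad. Whatever the pad's height, it must be pressed 9.5 mm from rest to bring the barb under the strike, and it ends on a hard stop at 12.5 mm, so press about 11 mm. The spring pushes back with about 2.5 N at first and 6.5 N at the stop. It gives no sign when the barb is free; the stop can be felt.
- tape: Roll of brown packing tape, 108 mm across and 48 mm high, flat on the worktop to the left of the cabinet; bystander. Origin: centre of its underside.
- counter: Hand tally counter, 45 x 54 x 24 mm, on the worktop to the right in front; bystander. Origin: centre of its underside.
- tea_jar: Green screw-top bottle, 64 mm across and 176 mm high, standing at the right; bystander. Origin: centre of its underside.

How it is judged:
By the outcome, as a careful person would: the job done as asked, in the order asked, and still so for the second after the job is handed in, with the robot touching nothing.
It also fails if it takes over 58 s, if anything falls off the work surface, if the arm or the gripper's body presses on something with over 40 N, if the wrist force passes 120 N, or if a joint passes its speed limit or range.

ROBOT

A 6-joint arm with a two-finger parallel gripper is mounted at the origin on a cart in front of the work surface, level with it; the furniture and walls round the work are solid. World frame = base frame: x ahead of the robot, y to its left, z up, the work surface at z = 0. Lengths are in m, angles in degrees, forces in N, time in s.
With the tool pointing down it reaches from about 0.35 to 0.875 m from the base axis. Payload 4.2 kg.
Tool frame: the origin (TCP) lies on the centre line of the jaws, within the pads' length; the fingertips stand 11 mm ahead of it and the grasp point (between the pads) lies 8 mm behind it; z points along the fingers, y is the line along which they close (so a half turn about z gives the same grasp; the last joint's range is limited). The gripper opens to 87 mm and grips with 3 to 60 N. Pads are 19 mm wide; open, the fingers measure 117 mm over their backs; the gripper's body (75 mm by 190 mm) begins 51 mm behind the grasp point.
Start: joints at [81.91, 22.042, 0.453, 0, -68.411, -14.817], TCP at [0.243, 0.576, 0.21] pointing down, gripper open.
Joint ranges: [-179.83, 179.83], [-69.29, 118.12], [-61.27, 80.66], [-181.25, 117.63], [-171.15, -9.14], [-177.46, 177.46]. Speed limits (degrees/s): [159.86, 159.86, 180, 180, 180, 180].

INTERFACE

Orientations are given as a 3x3 rotation matrix whose columns are the frame's x, y, z axes.
In Python, from station import r gives the robot as it stands.
- The arm moves only by the tool servo_tool, never from a script. Its argument "commands" is a list that holds one entry, the list of rows, each a list of 7 numbers: the closure, from 0 (fully open) to 1 (shut), then the shift along the tool's x, y, z in mm, then the turn, a rotation vector about the tool's x, y, z in rad. In form: [[[claw, x, y, z, ax, ay, az], ...]]. A call has exactly 5 rows; each row is the pose to reach, as a shift and turn from the pose commanded when the call began, along the tool's axes at that moment; what a row does not reach only later rows make up. A row lasts 1/10 s, in which the tool goes at most 50 mm and 8.59 degrees, less where a joint would pass 70% of its speed; a pose out of reach is approached as far as the arm can. A call with a gripper value outside its range is refused whole. The fingers move at their own pace and stop on an object; the grip force is fixed at half the most. Time passes only in rows, so rows that repeat a pose let the fingers close, or fill a call up. It gives the time, the measured TCP pose, the force, the opening and the grip force at its end, in the units of the state.
- r.sense(): the state, without advancing time (a new reading comes with each control period).
- r.capture(name): name is "scene" or "side" or "wrist"; returns a dict with "pixels" (400x640x3 uint8, red, green, blue), "camera_matrix" (3x3 intrinsics, pixels), "R" (3x3) and "t" (3): a world point X has camera coordinates R X + t. Camera axes: x right, y down, z forward; pixel columns grow to the right and rows downward; lengths in m; the calibration is good to about 2 mm. A picture is of the moment at which its call begins. There is no depth.
- r.finish_job(): hands the job in; it is judged then, once.
The state is a dict: "time_s": time; "joints": joint angles; "joint_velocities": joint speeds; "effort": joint torques, N m; "tcp_pos": TCP position; "ee_rot": TCP orientation; "wrist_force": force on the tool from outside, world axes, zero at the start; "moment": the same for the moment, N m; "gripper_width": opening from 0.0 (shut) to 1.0 (fully open); "gripper_force": force on a finger pad.
Only numpy, scipy, OpenCV 4.12 (cv2) and the standard library are available. Lean on these libraries where they do the work, as an engineer would, in place of code of your own. Each camera call takes 0.05 s, during which the arm holds its last target. There are 200 camera calls.

## Working session

There is one attempt and no reset: what is moved stays moved. The work goes in short steps, Python scripts to look and compute and a tool call to move; the robot and the scene stay as the last step left them, time stands still between calls to the robot, and variables do not carry over. Pictures are saved under pics/ and viewed, at most 10 in all, crops included, and the job is handed in when it is done.

Besides the shell and the picture viewer there is one more tool, called after "Call:" as name(argument=value, ...), one argument or row to a line, values as JSON. servo_tool: Moves the arm, as the interface text tells. Its arguments: {"type":"object","properties":{"commands":{"type":"array","items":{"type":"array","items":{"type":"array","items":{"type":"number"}}}}},"required":["commands"]}

```bash
mkdir -p pics
cat > h.py <<'E'
import numpy as np, cv2
from station import r
def snap(n,f):
    c=r.capture(n); cv2.imwrite('pics/'+f,c['pixels'][:,:,::-1]); np.savez('pics/'+f+'.npz',**c); return c
def ray(c,u,v):
    R=np.array(c['R']);t=np.array(c['t']);d=R.T@np.linalg.solve(np.array(c['camera_matrix']),[u,v,1.]);return -R.T@t,d
def onz(c,u,v,z):
    o,d=ray(c,u,v);return o+d*(z-o[2])/d[2]
def proj(c,X):
    p=np.array(c['camera_matrix'])@(np.array(c['R'])@np.array(X)+np.array(c['t']));return p[:2]/p[2]
E
python3 - <<'E'
from h import *
for n in('scene','side','wrist'):
    c=snap(n,n+'0.png'); print(n,ray(c,320,200))
s=r.sense();print(s['time_s'],s['tcp_pos'],np.round(s['ee_rot'],3),s['wrist_force'])
E
```

```text
scene (array([1.14084259, 0.92670905, 0.73684112]), array([-0.45258574, -0.76783666, -0.45366129]))
side (array([0.87050907, 0.53731046, 1.07155074]), array([-0.2698087 , -0.51082363, -0.81649276]))
wrist (array([0.31589042, 0.54495204, 0.38312012]), array([-0.26182181,  0.11171059, -0.95863287]))
0.15 [0.24307387 0.57527835 0.20912419] [[ 0.921 -0.389 -0.001]
 [-0.389 -0.921 -0.002]
 [ 0.     0.002 -1.   ]] [ 0.51262168 -0.01838358  0.42650337]
```

View pics/scene0.png

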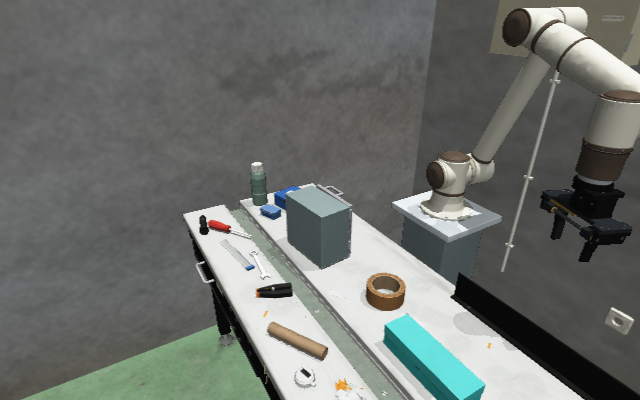

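View pics/side0.png

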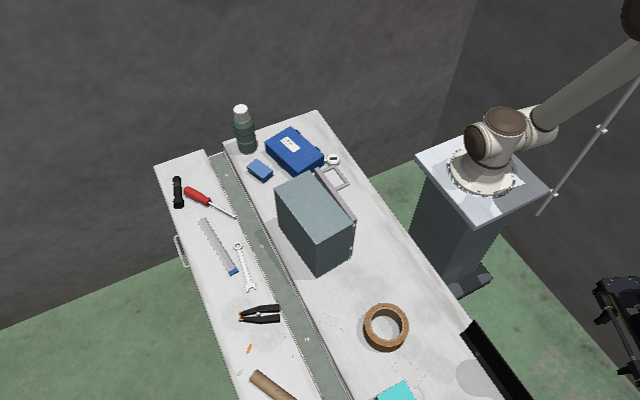

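The scene view shows the cabinet at about (320,225), and the side view shows it at (315,222) with the handle near (335,180). The tape, the jar and the small counter are visible round about. I'll zoom in for the corners.

Run:
```python
import cv2,numpy as np
a=cv2.imread('pics/side0.png')[140:290,240:390];b=cv2.imread('pics/scene0.png')[165:285,260:380]
o=np.zeros((600,800,3),np.uint8)
o[:400,:400]=cv2.resize(a,(400,400),interpolation=cv2.INTER_CUBIC) 
o=np.hstack([cv2.resize(a,(450,450),interpolation=2),cv2.resize(b,(350,350),interpolation=2).__class__ and cv2.copyMakeBorder(cv2.resize(b,(350,350),interpolation=2),0,100,0,0,0)])
cv2.imwrite('pics/z0.png',o)
```

```text
(no output)
```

View pics/z0.png

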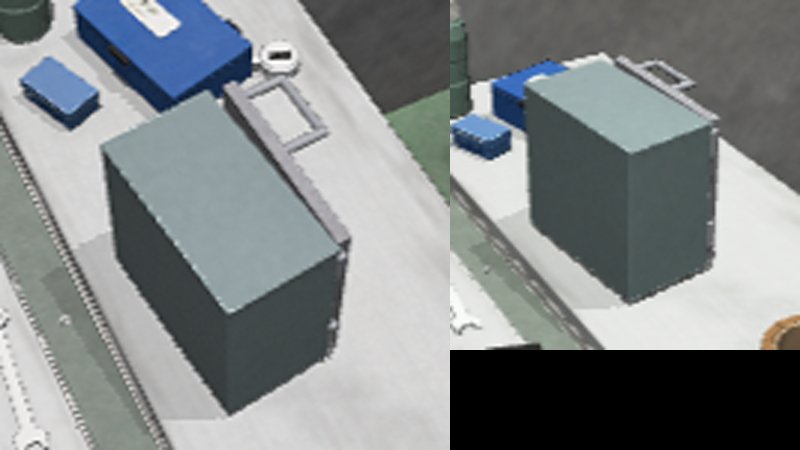

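The crop shows roof corners at crop (102,148), (210,92), (340,246) and (228,314) in the side view. In the scene view they are at (527,87), (630,152) and (716,120).

Run:
```python
from h import *
S=np.load('pics/side0.png.npz');C=np.load('pics/scene0.png.npz')
q=lambda u,v:onz(S,240+u/3-.33,140+v/3-.33,.19)
w=lambda u,v:onz(C,260+(u-450)/2.917-.33,165+v/2.917-.33,.19)
P=[q(102,148),q(210,92),q(340,246),q(228,314)]
for p in P:print(np.round(p,4))
print([round(np.linalg.norm(P[i]-P[(i+1)%4]),4) for i in range(4)])
print('scene',*[np.round(w(*p),3) for p in((527,87),(630,152),(716,120))])
print('handle', [np.round(onz(S,240+u/3-.33,140+v/3-.33,.17),4) for u,v in((283,80),(324,131))])
# fit roof rectangle centre + yaw (local front-left (-55,100))
L=np.array([[.055,-.1],[-.055,-.1],[-.055,.1],[.055,.1]]);W=np.array(P)[:,:2]
A=L;B=W-W.mean(0);H=A.T@B;yaw=np.arctan2(H[0,1]-H[1,0],H[0,0]+H[1,1]);c=W.mean(0)
print('c',c,'yaw',np.degrees(yaw))
R=np.array([[np.cos(yaw),-np.sin(yaw)],[np.sin(yaw),np.cos(yaw)]])
print(np.round(W-(c+L@R.T),4))
for n,l in dict(handle=(-.055-.014-.045,.1-.15)).items():print(n,c+R@l)
```

```text
[ 0.6695 -0.0987  0.19  ]
[ 0.5596 -0.1124  0.19  ]
[0.537  0.0795 0.19  ]
[0.6464 0.0945 0.19  ]
[np.float64(0.1108), np.float64(0.1933), np.float64(0.1104), np.float64(0.1946)]
scene [ 0.671 -0.089  0.19 ] [0.647 0.096 0.19 ] [0.533 0.083 0.19 ]
handle [array([ 0.4869, -0.1098,  0.17  ]), array([ 0.4822, -0.0418,  0.17  ])]
c [ 0.60315461 -0.00927153] yaw 6.927586645487513
[[-0.0003  0.0032]
 [-0.001   0.0028]
 [ 0.0005 -0.0038]
 [ 0.0007 -0.0021]]
handle [ 0.49601762 -0.07265659]
```

```bash
cat >> h.py <<'E'
from scipy.spatial.transform import Rotation as Ro
def goal(yawy): # tool down, tool y at world angle yawy (deg)
    a=np.radians(yawy);y=np.array([np.cos(a),np.sin(a),0]);z=np.array([0,0,-1.]);return np.c_[np.cross(y,z),y,z]
def to(pos,yawy):
    s=r.sense();M=np.array(s['ee_rot']);
    print('shift mm',np.round(M.T@(np.array(pos)-s['tcp_pos'])*1000,1),'rot',np.round(Ro.from_matrix(M.T@goal(yawy)).as_rotvec(),3))
E
python3 - <<'E'
from h import *
to([.49,-.073,.30],-173.1)
to([.33,.35,.30],-150)
E
```

```text
shift mm [479.9 501.1 -90. ] rot [ 1.00e-03 -1.00e-03  1.05e+00]
shift mm [167.8 173.8 -90.6] rot [ 0.002 -0.001  0.647]
```

Call:
servo_tool(
  commands=[
    [[0.54,30,32,-20,0,0,0.13],[0.54,62,65,-40,0,0,0.26],[0.54,94,98,-60,0,0,0.39],[0.54,126,131,-76,0,0,0.52],[0.54,158,164,-90,0,0,0.65]],
  ],
)

```text
time_s: 0.65
tcp_pos: [0.3252, 0.3613, 0.3007]
ee_rot: [[0.494, -0.87, 0.0], [-0.87, -0.494, 0.0], [-0.0, -0.0, -1.0]]
wrist_force: [1.0, -0.4, 0.3]
gripper_width: 0.633
gripper_force: 0.0
```

Run:
```python
from h import *
to([.49,-.073,.30],-173.1)
```

```text
shift mm [459.1  71.1   0.6] rot [-0.     0.     0.396]
```

Call:
servo_tool(
  commands=[
    [[0.54,48,7,0,0,0,0.1],[0.54,96,14,0,0,0,0.2],[0.54,144,21,0,0,0,0.3],[0.54,192,28,0,0,0,0.396],[0.54,240,35,0,0,0,0.396]],
  ],
)

```text
time_s: 1.15
tcp_pos: [0.4141, 0.1356, 0.3001]
ee_rot: [[0.124, -0.992, 0.0], [-0.992, -0.124, 0.0], [-0.0, -0.0, -1.0]]
wrist_force: [0.7, 1.3, -0.2]
gripper_width: 0.463
gripper_force: 0.0
```

Run:
```python
from h import *
to([.47,-.053,.30],-173.1)
```

```text
shift mm [194.1 -32.2  -0. ] rot [-0.     0.     0.004]
```

Call:
servo_tool(
  commands=[
    [[0.54,48,-8,0,0,0,0],[0.54,96,-16,0,0,0,0],[0.54,144,-24,0,0,0,0],[0.54,190,-32,0,0,0,0],[0.54,194,-32,0,0,0,0.004]],
  ],
)

```text
time_s: 1.65
tcp_pos: [0.4703, -0.0549, 0.2993]
ee_rot: [[0.114, -0.993, -0.001], [-0.993, -0.114, -0.001], [0.001, 0.002, -1.0]]
wrist_force: [-0.5, -0.1, 0.5]
gripper_width: 0.462
gripper_force: 0.0
```

Run:
```python
from h import *
c=snap('wrist','w1.png');s=r.sense();print(s['tcp_pos'],s['wrist_force']);print(ray(c,320,200))
```

```text
[ 0.46997067 -0.05359729  0.29922814] [-0.65137713 -0.0027662   0.32044036]
(array([ 0.48001375, -0.13274419,  0.47348226]), array([-0.03244715,  0.28258909, -0.95869572]))
```

View pics/w1.png

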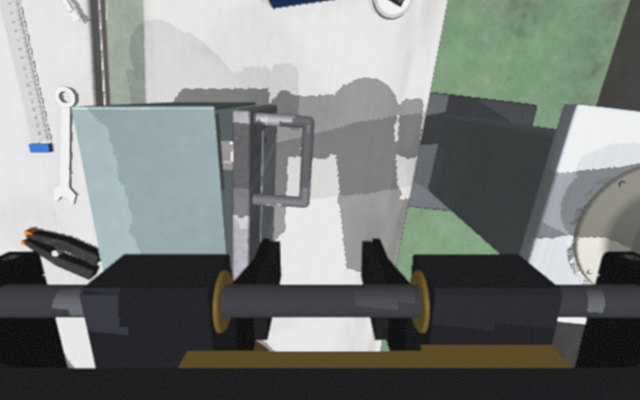

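The wrist view shows the handle bar from (309,118) to (304,205), the door's top edge at columns 233–250, and the roof front edge from (213,107) to (228,255).

Run:
```python
from h import *
c=np.load('pics/w1.png.npz')
for n,u,v,z in(('barR',309,118,.17),('barL',304,205,.17),('roofR',213,107,.19),('roofL',228,255,.19),('doorinR',233,112,.19),('doorinL',233,255,.19),('dooroutR',252,112,.19),('dooroutL',250,240,.19)):print(n,np.round(onz(c,u,v,z),4))
to([.49,-.073,.30],-173.1)
```

```text
barR [ 0.4869 -0.1128  0.17  ]
barL [ 0.4834 -0.037   0.17  ]
roofR [ 0.5607 -0.1139  0.19  ]
roofL [0.5441 0.0095 0.19  ]
doorinR [ 0.5453 -0.1119  0.19  ]
doorinL [0.5398 0.009  0.19  ]
dooroutR [ 0.5307 -0.1136  0.19  ]
dooroutL [ 0.526  -0.0068  0.19  ]
shift mm [ 21.6 -17.7  -0.8] rot [ 0.002 -0.    -0.005]
```

Run:
```python
from h import *
to([.485,-.075,.162],-177.3)
```

```text
shift mm [ 23.  -12.7 137.2] rot [ 0.002 -0.     0.068]
```

Call:
servo_tool(
  commands=[
    [[0.54,12,-7,10,0,0,0.04],[0.54,23,-12.7,45,0,0,0.068],[0.54,23,-12.7,85,0,0,0.068],[0.54,23,-12.7,120,0,0,0.068],[0.54,23,-12.7,137,0,0,0.068]],
  ],
)

```text
time_s: 2.2
tcp_pos: [0.4831, -0.0714, 0.159]
ee_rot: [[0.053, -0.999, -0.006], [-0.999, -0.053, -0.0], [-0.0, 0.006, -1.0]]
wrist_force: [0.2, 0.2, 0.4]
gripper_width: 0.457
gripper_force: 0.0
```

Call:
servo_tool(
  commands=[
    [[0.7,0,0,0,0,0,0],[0.85,0,0,0,0,0,0],[1,0,0,0,0,0,0],[1,0,0,0,0,0,0],[1,0,0,0,0,0,0]],
  ],
)

```text
time_s: 2.7
tcp_pos: [0.4859, -0.0721, 0.1639]
ee_rot: [[0.053, -0.999, 0.002], [-0.999, -0.053, 0.0], [-0.0, -0.002, -1.0]]
wrist_force: [-0.0, -0.8, 0.4]
gripper_width: 0.092
gripper_force: 0.0
```

Run:
```python
from h import *
c=snap('side','s2.png');d=snap('wrist','w2.png');s=r.sense();print(s['time_s'],s['tcp_pos'],s['gripper_width'],s['gripper_force'],s['wrist_force'])
o=np.hstack([cv2.resize(c['pixels'][130:230,280:400],(400,333)),cv2.resize(d['pixels'],(400,250)).repeat(1,0).__class__(( 333,400,3),np.uint8)*0]);o[:250,400:]=cv2.resize(d['pixels'],(400,250))
cv2.imwrite('pics/z2.png',o[:,:,::-1])
```

```text
2.8 [ 0.48563458 -0.07218675  0.1635555 ] 0.03632289106473983 0.0 [-0.61112707 -0.36894569  0.04760545]
```

View pics/z2.png

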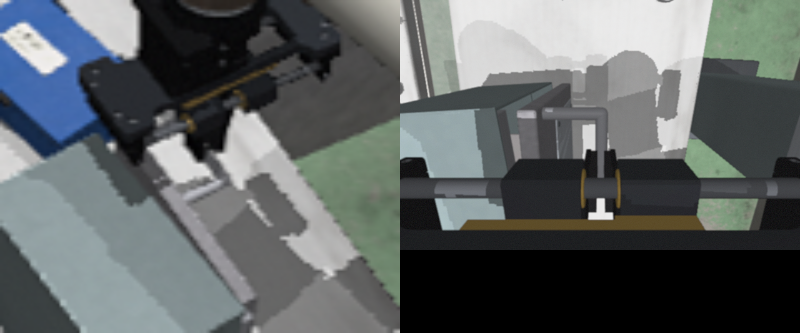

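The side view shows the gripper at the handle, and the wrist view shows the bar at col ~600 lying between the fingers. The opening is still changing, so I'll wait once more.

Call:
servo_tool(
  commands=[
    [[1,0,0,0,0,0,0],[1,0,0,0,0,0,0],[1,0,0,0,0,0,0],[1,0,0,0,0,0,0],[1,0,0,0,0,0,0]],
  ],
)

```text
time_s: 3.3
tcp_pos: [0.4854, -0.0723, 0.1629]
ee_rot: [[0.053, -0.999, -0.0], [-0.999, -0.053, -0.0], [0.0, 0.0, -1.0]]
wrist_force: [-0.1, -0.0, 0.6]
gripper_width: 0.004
gripper_force: 0.0
```

View pics/w2.png

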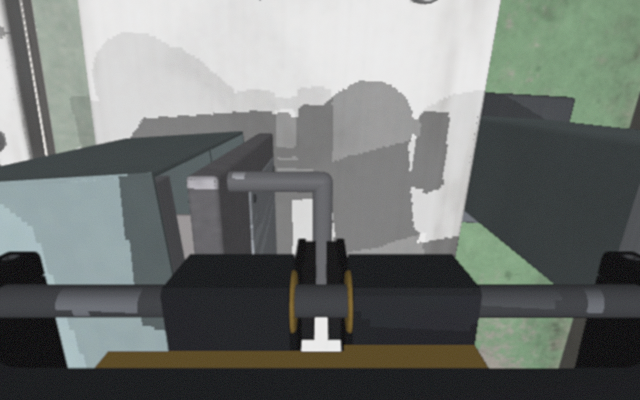

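The wrist view shows the bar corner at (322,180) with the bar running down to the fingers at (320,250), yet the fingers have shut on nothing. I'll triangulate the bar's height.

Run:
```python
from h import *
a=np.load('pics/w1.png.npz');b=np.load('pics/w2.png.npz');S=np.load('pics/side0.png.npz')
def tri(*L):
    A=0;B=0
    for c,u,v in L:
        o,d=ray(c,u,v);d=d/np.linalg.norm(d);Q=np.eye(3)-np.outer(d,d);A=A+Q;B=B+Q@o
    X=np.linalg.solve(A,B);print(np.round(X,4),[np.round(proj(c,X)-[u,v],1) for c,u,v in L])
print('bar corner');tri((a,309,118),(b,322,180));tri((a,309,118),(S,240+283/3-.3,140+80/3-.3));tri((b,322,180),(S,240+283/3-.3,140+80/3-.3))
print('door top outer free corner');tri((a,252,112),(b,216,185))
for z in(.15,.16,.17,.18): print(z,proj(b,[.487,-.11,z]),proj(b,[.4865,-.0821,z]))
s=r.sense();print('tip',proj(b,[.4854,-.0723,.152]),proj(b,[.4854,-.0628,.152]),proj(b,[.4854,-.082,.152]))
```

```text
bar corner
[ 0.4872 -0.1134  0.1809] [array([-0.6,  0.1]), array([ 1.1, -0.2])]
[ 0.4863 -0.1122  0.167 ] [array([0.8, 0.6]), array([-0.3, -0. ])]
[ 0.487  -0.1103  0.1693] [array([1. , 0.5]), array([-0.2,  0. ])]
door top outer free corner
[ 0.5283 -0.1148  0.2052] [array([-0.4, -0.3]), array([0.8, 0.4])]
0.15 [322.82725635 172.7764504 ] [320.9565493  221.60280965]
0.16 [322.91397868 176.93213537] [320.94532539 228.04460479]
0.17 [323.0103349  181.54947116] [320.93290994 235.17027578]
0.18 [323.11802476 186.70990838] [320.91910254 243.09483012]
tip [321.96760537 239.29588478] [321.05534009 254.71743114] [322.92499624 223.11150509]
```

Run:
```python
from h import *
c=snap('side','s3.png');d=snap('wrist','w3.png');e=snap('scene','c3.png');s=r.sense();print(s['time_s'],s['tcp_pos'],s['gripper_width'],s['gripper_force'],s['wrist_force'])
o=np.zeros((600,800,3),np.uint8)
o[:300,:360]=cv2.resize(c['pixels'][130:230,280:400],(360,300));o[:300,400:760]=cv2.resize(e['pixels'][150:250,280:400],(360,300))
o[300:,:800]=cv2.resize(d['pixels'][150:300,220:420],(800,600))[:300]*0+cv2.resize(d['pixels'][165:285,160:480],(800,300))
cv2.imwrite('pics/z3.png',o[:,:,::-1])
```

```text
3.45 [ 0.48536753 -0.07225041  0.16291522] 0.007117089736364213 0.0 [-0.7728508  -0.1242394  -0.69710814]
```

View pics/z3.png

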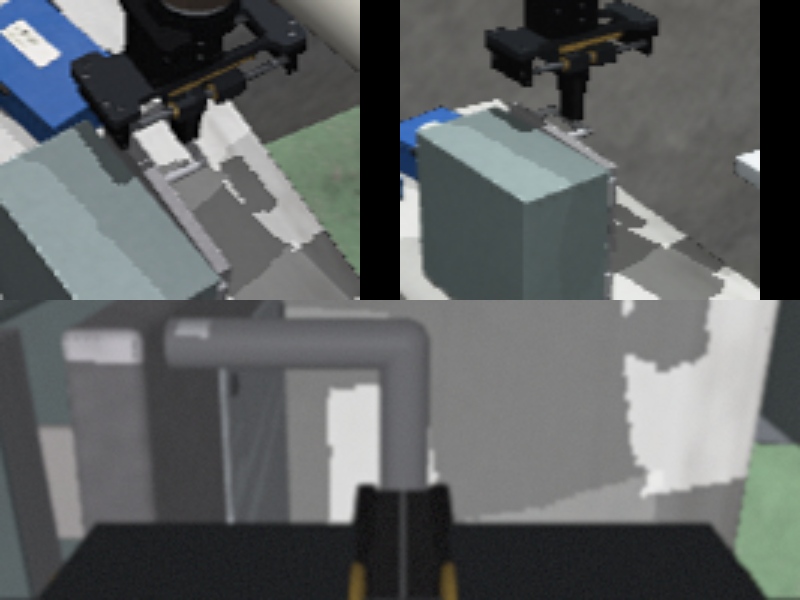

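The scene crop shows the shut fingertips at about crop (572,118) ending above the bar, which is near (580,130). I'll check both heights in the scene camera.

Run:
```python
from h import *
c=np.load('pics/c3.png.npz');S=np.load('pics/s3.png.npz');b=np.load('pics/w3.png.npz')
for z in(.14,.152,.165,.18):
    f=lambda p:[(p[0]-280)*3+400,(p[1]-150)*3]
    g=lambda p:[(p[0]-280)*3,(p[1]-130)*3]
    k=lambda p:[(p[0]-160)*2.5,300+(p[1]-165)*2.5]
    for n,X in(('tip',[.4854,-.0723,z]),('barL',[.4845,-.04,z]),('barR',[.487,-.11,z])): print(z,n,np.round(f(proj(c,X))),np.round(g(proj(S,X))),np.round(k(proj(b,X))))
```

```text
0.14 tip [569. 142.] [182. 158.] [403. 468.]
0.14 barL [585. 153.] [200. 183.] [400. 589.]
0.14 barR [551. 130.] [161. 130.] [405. 311.]
0.152 tip [569. 133.] [182. 150.] [403. 488.]
0.152 barL [585. 143.] [201. 175.] [399. 615.]
0.152 barR [551. 121.] [161. 121.] [405. 323.]
0.165 tip [570. 123.] [183. 141.] [403. 512.]
0.165 barL [586. 133.] [201. 166.] [399. 646.]
0.165 barR [551. 111.] [162. 112.] [405. 337.]
0.18 tip [570. 111.] [184. 130.] [403. 544.]
0.18 barL [586. 121.] [202. 155.] [399. 688.]
0.18 barR [551.  99.] [162. 102.] [406. 356.]
```

The bar sits at about z=0.165, but the tips look as if they stop near 0.168. I'll open, lower 14 mm and close again.

Call:
servo_tool(
  commands=[
    [[0.6,0,0,0,0,0,0],[0.54,0,0,0,0,0,0],[0.54,0,0,0,0,0,0],[0.54,0,0,0,0,0,0],[0.54,0,0,0,0,0,0]],
  ],
)

```text
time_s: 3.95
tcp_pos: [0.4854, -0.0722, 0.163]
ee_rot: [[0.053, -0.999, 0.0], [-0.999, -0.053, 0.0], [-0.0, -0.0, -1.0]]
wrist_force: [-0.2, 1.1, -0.2]
gripper_width: 0.374
gripper_force: 0.0
```

Call:
servo_tool(
  commands=[
    [[0.54,0,0,4,0,0,0],[0.54,0,0,8,0,0,0],[0.54,0,0,12,0,0,0],[0.54,0,0,14,0,0,0],[0.54,0,0,14,0,0,0]],
  ],
)

```text
time_s: 4.45
tcp_pos: [0.4851, -0.0723, 0.1484]
ee_rot: [[0.053, -0.999, -0.001], [-0.999, -0.053, -0.0], [0.0, 0.001, -1.0]]
wrist_force: [-0.2, 0.1, -0.4]
gripper_width: 0.458
gripper_force: 0.0
```

Call:
servo_tool(
  commands=[
    [[0.7,0,0,14,0,0,0],[0.85,0,0,14,0,0,0],[0.95,0,0,14,0,0,0],[0.95,0,0,14,0,0,0],[0.95,0,0,14,0,0,0]],
  ],
)

```text
time_s: 4.95
tcp_pos: [0.4856, -0.0723, 0.1355]
ee_rot: [[0.053, -0.999, 0.001], [-0.999, -0.053, -0.0], [0.0, -0.001, -1.0]]
wrist_force: [0.0, -1.1, 1.5]
gripper_width: 0.106
gripper_force: 19.9
```

```bash
cat >> h.py <<'E'
H=np.array([.537,.0776])
def arc(ds,H=H):
    s=r.sense();M=np.array(s['ee_rot']);p=np.array(s['tcp_pos'])
    for d in ds:
        Q=Ro.from_rotvec([0,0,-d]).as_matrix();h=np.r_[H,p[2]]
        print(d,np.round(M.T@(h+Q@(p-h)-p)*1000,1),np.round(M.T@np.array([0,0,-d]),3))
E
python3 - <<'E'
from h import *
arc([.03,.06,.09,.12,.15,.18,.19,.2])
E
```

```text
0.03 [-1.8  4.4 -0. ] [-0.    0.    0.03]
0.06 [-3.8  8.7 -0. ] [-0.    0.    0.06]
0.09 [-5.9 13.  -0. ] [-0.    0.    0.09]
0.12 [-8.2 17.2 -0. ] [-0.    0.    0.12]
0.15 [-10.5  21.3  -0. ] [-0.    0.    0.15]
0.18 [-13.   25.3  -0. ] [-0.    0.    0.18]
0.19 [-13.8  26.7  -0. ] [-0.    0.    0.19]
0.2 [-14.7  28.   -0. ] [-0.   0.   0.2]
```

Call:
servo_tool(
  commands=[
    [[0.95,-1.8,4.4,0,0,0,0.03],[0.95,-3.8,8.7,0,0,0,0.06],[0.95,-5.9,13,0,0,0,0.09],[0.95,-8.2,17.2,0,0,0,0.12],[0.95,-8.2,17.2,0,0,0,0.12]],
  ],
)

```text
time_s: 5.45
tcp_pos: [0.4677, -0.0648, 0.1355]
ee_rot: [[-0.067, -0.998, 0.001], [-0.998, 0.067, 0.0], [-0.0, -0.001, -1.0]]
wrist_force: [0.1, -0.4, 1.2]
gripper_width: 0.104
gripper_force: 29.9
```

Run:
```python
from h import *
arc([.02,.04,.06,.07,.08,.09])
```

```text
0.02 [-1.2  2.9 -0. ] [0.   0.   0.02]
0.04 [-2.5  5.8 -0. ] [0.   0.   0.04]
0.06 [-3.8  8.7 -0. ] [0.   0.   0.06]
0.07 [-4.5 10.1 -0. ] [0.   0.   0.07]
0.08 [-5.2 11.5 -0. ] [0.   0.   0.08]
0.09 [-6.  12.9 -0. ] [0.   0.   0.09]
```

Call:
servo_tool(
  commands=[
    [[0.95,-1.2,2.9,0,0,0,0.02],[0.95,-2.5,5.8,0,0,0,0.04],[0.95,-2.8,6.5,0,0,0,0.045],[0.95,-3.2,7.2,0,0,0,0.05],[0.95,-3.2,7.2,0,0,0,0.05]],
  ],
)

```text
time_s: 5.95
tcp_pos: [0.461, -0.0614, 0.1355]
ee_rot: [[-0.117, -0.993, 0.001], [-0.993, 0.117, -0.0], [0.0, -0.001, -1.0]]
wrist_force: [-1.4, -0.8, 5.0]
gripper_width: 0.098
gripper_force: 29.6
```

Run:
```python
from h import *
for n in ('scene','side','wrist'):
    c=snap(n,n+'4.png');s=r.sense();print(np.round(s['wrist_force'],2),np.round(s['moment'],2),np.round(s['tcp_pos'],4))
arc([.01,.02,.03,.04])
```

```text
[-0.59 -0.76  5.36] [-0.34  0.23 -0.05] [ 0.461  -0.0614  0.1355]
[-0.76 -1.91  5.17] [-0.28  0.16 -0.02] [ 0.4611 -0.0614  0.1355]
[-2.08 -1.14  6.49] [-0.3   0.25 -0.02] [ 0.461  -0.0614  0.1355]
0.01 [-0.6  1.5 -0. ] [-0.    0.    0.01]
0.02 [-1.2  2.9 -0. ] [-0.    0.    0.02]
0.03 [-1.8  4.4 -0. ] [-0.    0.    0.03]
0.04 [-2.5  5.8 -0. ] [-0.    0.    0.04]
```

View pics/wrist4.png

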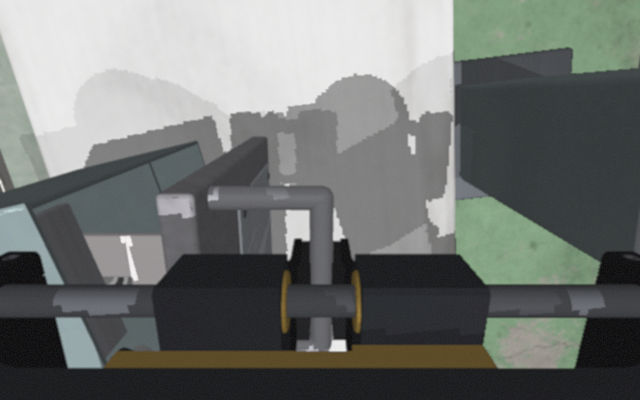

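The bar is held between the fingers at (320,260) and the door is at about 0.24 rad, just short of the catch. The wrist is taking 5 N upwards, perhaps because the gripper sits too low, so I'll regrasp 10 mm higher.

Call:
servo_tool(
  commands=[
    [[0.8,0,0,0,0,0,0],[0.7,0,0,0,0,0,0],[0.7,0,0,-5,0,0,0],[0.7,0,0,-10,0,0,0],[0.7,0,0,-10,0,0,0]],
  ],
)

```text
time_s: 6.6
tcp_pos: [0.4614, -0.0611, 0.1457]
ee_rot: [[-0.116, -0.993, 0.002], [-0.993, 0.116, 0.0], [-0.0, -0.002, -1.0]]
wrist_force: [-0.6, 0.0, 0.4]
gripper_width: 0.295
gripper_force: 0.0
```

Call:
servo_tool(
  commands=[
    [[0.95,0,0,0,0,0,0],[0.95,0,0,0,0,0,0],[0.95,0,0,0,0,0,0],[0.95,0,0,0,0,0,0],[0.95,0,0,0,0,0,0]],
  ],
)

```text
time_s: 7.1
tcp_pos: [0.4607, -0.0613, 0.1448]
ee_rot: [[-0.117, -0.993, -0.0], [-0.993, 0.117, 0.0], [-0.0, 0.0, -1.0]]
wrist_force: [0.7, -0.1, -0.9]
gripper_width: 0.104
gripper_force: 30.0
```

Call:
servo_tool(
  commands=[
    [[0.95,-0.6,1.5,0,0,0,0.01],[0.95,-0.9,2.2,0,0,0,0.015],[0.95,-1.2,2.9,0,0,0,0.02],[0.95,-1.2,2.9,0,0,0,0.02],[0.95,-1.2,2.9,0,0,0,0.02]],
  ],
)

```text
time_s: 7.6
tcp_pos: [0.4579, -0.0596, 0.1448]
ee_rot: [[-0.137, -0.991, -0.0], [-0.991, 0.137, 0.0], [-0.0, 0.0, -1.0]]
wrist_force: [0.2, 0.9, -1.6]
gripper_width: 0.107
gripper_force: 30.0
```

Call:
servo_tool(
  commands=[
    [[0.95,-0.3,0.7,0,0,0,0.005],[0.95,-0.6,1.4,0,0,0,0.01],[0.95,-0.6,1.4,0,0,0,0.01],[0.95,-0.9,2.1,0,0,0,0.015],[0.95,-0.9,2.1,0,0,0,0.015]],
  ],
)

```text
time_s: 8.1
tcp_pos: [0.4559, -0.0585, 0.1448]
ee_rot: [[-0.152, -0.988, -0.0], [-0.988, 0.152, 0.0], [-0.0, 0.0, -1.0]]
wrist_force: [1.1, 0.7, -1.1]
gripper_width: 0.1
gripper_force: 30.0
```

Call:
servo_tool(
  commands=[
    [[0.95,-0.3,0.7,0,0,0,0.005],[0.95,-0.3,0.7,0,0,0,0.005],[0.95,-0.6,1.4,0,0,0,0.01],[0.95,-0.6,1.4,0,0,0,0.01],[0.95,-0.6,1.4,0,0,0,0.01]],
  ],
)

```text
time_s: 8.6
tcp_pos: [0.4551, -0.058, 0.1449]
ee_rot: [[-0.161, -0.987, 0.001], [-0.987, 0.161, -0.0], [0.0, -0.001, -1.0]]
wrist_force: [3.7, -1.9, -4.7]
gripper_width: 0.102
gripper_force: 30.0
```

The pull force rose to about 4 N and the motion stopped, so the latch has caught. I'll let go and lift.

Call:
servo_tool(
  commands=[
    [[0.8,0.3,-0.7,0,0,0,0],[0.65,0.3,-0.7,0,0,0,0],[0.6,0.3,-0.7,-2,0,0,0],[0.6,0.3,-0.7,-30,0,0,0],[0.6,0.3,-0.7,-75,0,0,0]],
  ],
)

```text
time_s: 9.1
tcp_pos: [0.4532, -0.0584, 0.2188]
ee_rot: [[-0.162, -0.987, -0.007], [-0.987, 0.162, -0.001], [0.002, 0.007, -1.0]]
wrist_force: [1.5, -0.5, 0.2]
gripper_width: 0.384
gripper_force: 0.0
```

Run:
```python
from h import *
th=np.radians(-9.0)
R=lambda a:np.array([[np.cos(a),-np.sin(a)],[np.sin(a),np.cos(a)]])
print('latch origin',H+R(th)@[0,-.15],'pad centre',H+R(th)@[.018,-.15])
p=H+R(th)@[.018,-.15]
# tool x along door normal so y along door: yaw of y = -9+90 or -9-90
to([*p,.28],81);to([*p,.28],-99)
print(np.round(r.sense()['joints'],1))
```

```text
latch origin [ 0.51353483 -0.07055325] pad centre [ 0.53131322 -0.07336907]
shift mm [  2.3 -79.  -61.8] rot [ 0.004 -0.007  1.566]
shift mm [  2.3 -79.  -61.8] rot [ 0.007  0.004 -1.576]
[ 13.1   5.2 -20.8  -0.  -64.4 -22.4]
```

Call:
servo_tool(
  commands=[
    [[0.8,-10,-12,-30,0,0,0],[0.95,-25,-25,-60,0,0,0],[1,-40,-45,-62,0,0,0],[1,-60,-79,-62,0,0,0],[1,-60,-79,-62,0,0,0]],
  ],
)

```text
time_s: 9.6
tcp_pos: [0.5458, -0.0103, 0.2812]
ee_rot: [[-0.16, -0.987, -0.0], [-0.987, 0.16, -0.0], [0.0, 0.0, -1.0]]
wrist_force: [-1.1, -0.2, -0.3]
gripper_width: 0.045
gripper_force: 0.0
```

Run:
```python
from h import *
c=snap('wrist','w5.png');s=r.sense();print(s['tcp_pos'],s['gripper_width'])
for z in(.18,.165,.153):print(z,proj(c,[.5313,-.0734,z]),proj(c,[.5135,-.0706,z]))
```

```text
[ 0.54390715 -0.01097375  0.28111802] 0.031249948412766713
0.18 [326.66150068 113.05287505] [350.65774325 112.95263582]
0.165 [326.34162763 112.08025648] [349.11541225 111.98510511]
0.153 [326.10827533 111.37071631] [347.99026012 111.27927787]
```

View pics/w5.png

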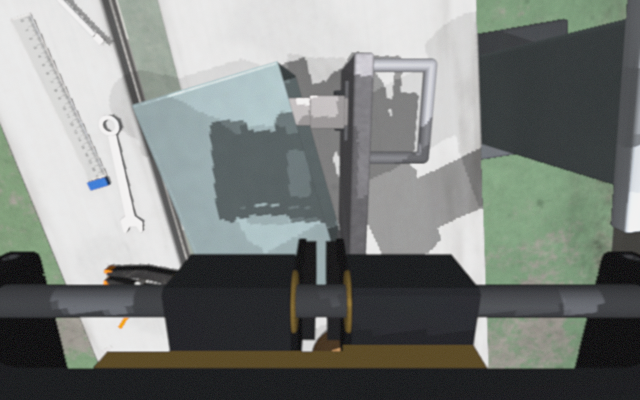

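The wrist view shows the thumb pad as a pale square centred at (327,112), 36 px wide. The predicted pad centre was (326,112), so the geometry holds. I'll turn 90° and go above it.

Run:
```python
from h import *
a=np.radians(-9.2);R=np.array([[np.cos(a),-np.sin(a)],[np.sin(a),np.cos(a)]])
p=H+R@[.014,-.15];print(p);to([*p,.25],80.8)
```

```text
[ 0.52683773 -0.07270878]
shift mm [63.7  6.9 31.2] rot [ 1.00e-03 -2.00e-03  1.57e+00]
```

Call:
servo_tool(
  commands=[
    [[1,15,2,0,0,0,0.14],[1,30,4,0,0,0,0.28],[1,45,6,0,0,0,0.42],[1,63.7,6.9,0,0,0,0.56],[1,63.7,6.9,0,0,0,0.7]],
  ],
)

```text
time_s: 10.15
tcp_pos: [0.5243, -0.0752, 0.2825]
ee_rot: [[-0.764, -0.645, -0.0], [-0.645, 0.764, -0.0], [0.001, 0.0, -1.0]]
wrist_force: [0.2, 0.5, 0.1]
gripper_width: 0.003
gripper_force: 0.0
```

Call:
servo_tool(
  commands=[
    [[1,0,0,0,0,0,0.14],[1,0,0,0,0,0,0.28],[1,0,0,0,0,0,0.42],[1,0,0,0,0,0,0.56],[1,0,0,0,0,0,0.7]],
  ],
)

```text
time_s: 10.65
tcp_pos: [0.5248, -0.0738, 0.2824]
ee_rot: [[-1.0, -0.003, -0.0], [-0.003, 1.0, 0.0], [0.0, 0.0, -1.0]]
wrist_force: [-0.8, -0.3, -0.4]
gripper_width: 0.006
gripper_force: 0.0
```

Run:
```python
from h import *
to([.5268,-.0727,.235],80.8);print(r.sense()['joints'])
```

```text
shift mm [-2.   1.1 47.4] rot [ 0.    -0.     0.163]
[ 9.54203719e+00  1.01581532e+01 -5.69195321e+00 -5.43476929e-03
 -7.41693876e+01 -9.93864723e+01]
```

Call:
servo_tool(
  commands=[
    [[1,-1,0,0,0,0,0.1],[1,-2,1.1,10,0,0,0.163],[1,-2,1.1,30,0,0,0.163],[1,-2,1.1,47,0,0,0.163],[1,-2,1.1,47,0,0,0.163]],
  ],
)

```text
time_s: 11.15
tcp_pos: [0.5254, -0.0726, 0.2329]
ee_rot: [[-0.988, 0.154, -0.006], [0.154, 0.988, -0.0], [0.006, -0.001, -1.0]]
wrist_force: [-0.4, -0.7, -0.2]
gripper_width: 0.008
gripper_force: 0.0
```

Run:
```python
from h import *
c=snap('side','s6.png');d=snap('scene','c6.png');w=snap('wrist','w6.png')
to([.5268,-.0727,.2],80.8)
o=np.zeros((600,800,3),np.uint8)
o[:300,:390]=cv2.resize(c['pixels'][130:230,270:400],(390,300));o[:300,400:790]=cv2.resize(d['pixels'][150:250,270:400],(390,300))
o[300:,:480]=cv2.resize(w['pixels'],(480,300))
cv2.imwrite('pics/z6.png',o[:,:,::-1])
f=lambda p:[(p[0]-270)*3+400,(p[1]-150)*3]
g=lambda p:[(p[0]-270)*3,(p[1]-130)*3]
for z in(.225,.24):print(f(proj(d,[.5268,-.0727,z])),g(proj(c,[.5268,-.0727,z])))
```

```text
shift mm [ 1.4 -0.3 36.2] rot [-0.     0.002  0.006]
[np.float64(569.2955424444069), np.float64(82.11776301148498)] [np.float64(173.63602513177722), np.float64(113.81236525761298)]
[np.float64(569.4098716529545), np.float64(69.7088307026979)] [np.float64(174.04427670490412), np.float64(102.48373640581318)]
```

View pics/z6.png

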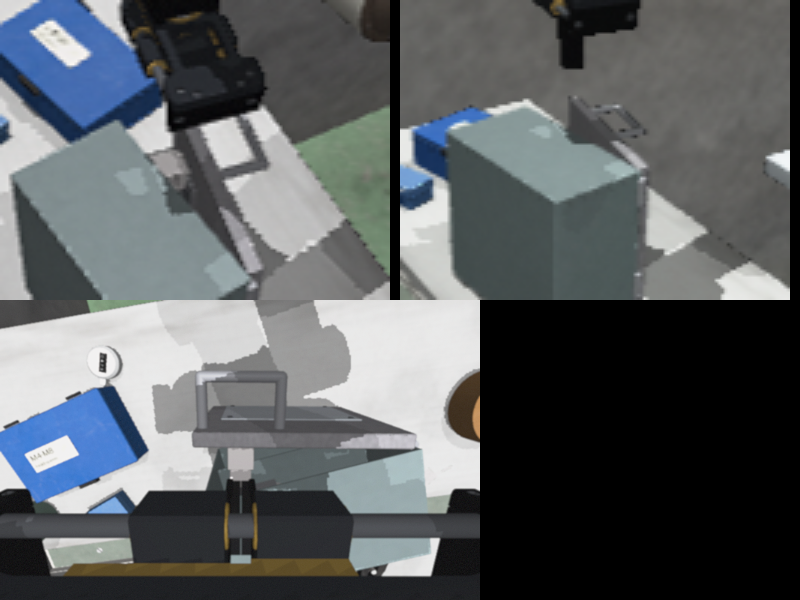

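The scene crop puts the shut tips at (572,68), which is z≈0.241, about 17 mm higher than nominal. The wrist view shows the pad at full-image (322,197–237), in line with the fingers.

Run:
```python
from h import *
w=np.load('pics/w6.png.npz');a=np.load('pics/w5.png.npz')
a_=np.radians(-9.2);R=np.array([[np.cos(a_),-np.sin(a_)],[np.sin(a_),np.cos(a_)]])
for z in(.18,.165,.153):
    for c,u,v in((a,327,112),(w,322,217)):
        X=onz(c,u,v,z);print(z,X,R.T@(X[:2]-H))
    print('w widths', np.linalg.norm(onz(w,305,215,z)-onz(w,339,215,z)), np.linalg.norm(onz(a,327,94,z)-onz(a,327,130,z)))
# door inner top edge line in w6
for u,v in((257,(447-300)*1.333),(410*1.333,(447-300)*1.333)):print('edge',onz(w,u,v,.19),R.T@(onz(w,u,v,.19)[:2]-H))
```

```text
0.18 [ 0.53093048 -0.07411842  0.18      ] [ 0.01826548 -0.15073715]
0.18 [ 0.52971283 -0.07174138  0.18      ] [ 0.01668345 -0.14858538]
w widths 0.023141619240204612 0.026247997607858845
0.165 [ 0.53077621 -0.07337792  0.165     ] [ 0.0179948  -0.15003085]
0.165 [ 0.53488252 -0.07247057  0.165     ] [ 0.02190322 -0.14847865]
w widths 0.024652059817353918 0.02767795454344626
0.153 [ 0.53065279 -0.07278552  0.153     ] [ 0.01777825 -0.1494658 ]
0.153 [ 0.53901826 -0.07305392  0.153     ] [ 0.02607903 -0.14839326]
w widths 0.025860412279073337 0.028821920091916184
edge [ 0.50579531 -0.11024032  0.19      ] [-0.00077115 -0.19041304]
edge [0.53419087 0.07315056 0.19      ] [-0.00206161 -0.00484133]
```

Call:
servo_tool(
  commands=[
    [[1,0,0,12,0,0,0],[1,0,0,24,0,0,0],[1,0,0,32,0,0,0],[1,0,0,36,0,0,0],[1,0,0,36,0,0,0]],
  ],
)

```text
time_s: 11.8
tcp_pos: [0.5276, -0.0724, 0.198]
ee_rot: [[-0.988, 0.154, -0.002], [0.154, 0.988, -0.0], [0.002, -0.001, -1.0]]
wrist_force: [0.1, 0.2, 0.6]
gripper_width: 0.009
gripper_force: 0.0
```

Call:
servo_tool(
  commands=[
    [[1,0,0,2,0,0,0],[1,0,0,4,0,0,0],[1,0,0,6,0,0,0],[1,0,0,8,0,0,0],[1,0,0,8,0,0,0]],
  ],
)

```text
time_s: 12.3
tcp_pos: [0.5278, -0.0723, 0.1907]
ee_rot: [[-0.988, 0.154, -0.0], [0.154, 0.988, 0.0], [0.0, -0.0, -1.0]]
wrist_force: [0.0, -0.1, -0.5]
gripper_width: 0.005
gripper_force: 0.0
```

Call:
servo_tool(
  commands=[
    [[1,0,0,2,0,0,0],[1,0,0,4,0,0,0],[1,0,0,6,0,0,0],[1,0,0,8,0,0,0],[1,0,0,8,0,0,0]],
  ],
)

```text
time_s: 12.8
tcp_pos: [0.5278, -0.0724, 0.1826]
ee_rot: [[-0.988, 0.154, -0.001], [0.154, 0.988, -0.0], [0.001, -0.0, -1.0]]
wrist_force: [-0.3, -0.0, -0.1]
gripper_width: 0.002
gripper_force: 0.0
```

Call:
servo_tool(
  commands=[
    [[1,0,0,2,0,0,0],[1,0,0,4,0,0,0],[1,0,0,6,0,0,0],[1,0,0,6,0,0,0],[1,0,0,6,0,0,0]],
  ],
)

```text
time_s: 13.3
tcp_pos: [0.528, -0.0724, 0.1769]
ee_rot: [[-0.988, 0.154, -0.0], [0.154, 0.988, -0.0], [0.0, -0.0, -1.0]]
wrist_force: [0.3, 0.6, -0.0]
gripper_width: 0.006
gripper_force: 0.0
```

Call:
servo_tool(
  commands=[
    [[1,0,0,1.5,0,0,0],[1,0,0,3,0,0,0],[1,0,0,4,0,0,0],[1,0,0,4,0,0,0],[1,0,0,4,0,0,0]],
  ],
)

```text
time_s: 13.8
tcp_pos: [0.528, -0.0724, 0.1729]
ee_rot: [[-0.988, 0.154, -0.0], [0.154, 0.988, -0.0], [0.0, -0.0, -1.0]]
wrist_force: [1.2, -0.3, 0.0]
gripper_width: 0.002
gripper_force: 0.0
```

Call:
servo_tool(
  commands=[
    [[1,0,0,1.5,0,0,0],[1,0,0,3,0,0,0],[1,0,0,4,0,0,0],[1,0,0,4,0,0,0],[1,0,0,4,0,0,0]],
  ],
)

```text
time_s: 14.3
tcp_pos: [0.528, -0.0724, 0.1689]
ee_rot: [[-0.988, 0.154, -0.0], [0.154, 0.988, -0.0], [0.0, -0.0, -1.0]]
wrist_force: [-0.0, -0.5, 1.0]
gripper_width: 0.004
gripper_force: 0.0
```

Call:
servo_tool(
  commands=[
    [[1,0,0,1,0,0,0],[1,0,0,2,0,0,0],[1,0,0,3,0,0,0],[1,0,0,3,0,0,0],[1,0,0,3,0,0,0]],
  ],
)

```text
time_s: 14.8
tcp_pos: [0.528, -0.0724, 0.1659]
ee_rot: [[-0.988, 0.154, -0.0], [0.154, 0.988, -0.0], [0.0, -0.0, -1.0]]
wrist_force: [0.8, -0.2, -0.8]
gripper_width: 0.003
gripper_force: 0.0
```

```bash
cat > f.py <<'E'
from h import *
L=[]
for i in range(3):
    r.capture('side');s=r.sense();L.append(s['wrist_force'])
print(np.round(L,1),np.round(s['tcp_pos'],4))
E
python3 f.py
```

```text
[[-0.6 -0.4  0.5]
 [ 0.   0.3 -0.1]
 [-0.1 -0.2  1.2]] [ 0.528  -0.0723  0.166 ]
```

No contact yet, so I'll keep going down in small steps.

Call:
servo_tool(
  commands=[
    [[1,0,0,1,0,0,0],[1,0,0,2,0,0,0],[1,0,0,3,0,0,0],[1,0,0,3,0,0,0],[1,0,0,3,0,0,0]],
  ],
)

```text
time_s: 15.45
tcp_pos: [0.528, -0.0724, 0.1629]
ee_rot: [[-0.988, 0.154, -0.0], [0.154, 0.988, -0.0], [0.0, -0.0, -1.0]]
wrist_force: [0.4, 1.2, 0.0]
gripper_width: 0.005
gripper_force: 0.0
```

Call:
servo_tool(
  commands=[
    [[1,0,0,1,0,0,0],[1,0,0,2,0,0,0],[1,0,0,3,0,0,0],[1,0,0,3,0,0,0],[1,0,0,3,0,0,0]],
  ],
)

```text
time_s: 15.95
tcp_pos: [0.528, -0.0724, 0.1599]
ee_rot: [[-0.988, 0.154, -0.0], [0.154, 0.988, -0.0], [0.0, -0.0, -1.0]]
wrist_force: [0.0, 0.8, 0.2]
gripper_width: 0.006
gripper_force: 0.0
```

Call:
servo_tool(
  commands=[
    [[1,0,0,1,0,0,0],[1,0,0,2,0,0,0],[1,0,0,3,0,0,0],[1,0,0,3,0,0,0],[1,0,0,3,0,0,0]],
  ],
)

```text
time_s: 16.45
tcp_pos: [0.528, -0.0724, 0.1569]
ee_rot: [[-0.988, 0.154, -0.0], [0.154, 0.988, -0.0], [0.0, -0.0, -1.0]]
wrist_force: [-0.2, -0.1, 0.0]
gripper_width: 0.004
gripper_force: 0.0
```

Call:
servo_tool(
  commands=[
    [[1,0,0,1,0,0,0],[1,0,0,2,0,0,0],[1,0,0,3,0,0,0],[1,0,0,3,0,0,0],[1,0,0,3,0,0,0]],
  ],
)

```text
time_s: 16.95
tcp_pos: [0.528, -0.0723, 0.1539]
ee_rot: [[-0.988, 0.154, -0.0], [0.154, 0.988, 0.0], [0.0, -0.0, -1.0]]
wrist_force: [-1.0, 0.6, -1.3]
gripper_width: 0.006
gripper_force: 0.0
```

Call:
servo_tool(
  commands=[
    [[1,0,0,1,0,0,0],[1,0,0,2,0,0,0],[1,0,0,3,0,0,0],[1,0,0,3,0,0,0],[1,0,0,3,0,0,0]],
  ],
)

```text
time_s: 17.45
tcp_pos: [0.528, -0.0724, 0.1509]
ee_rot: [[-0.988, 0.154, -0.0], [0.154, 0.988, -0.0], [0.0, -0.0, -1.0]]
wrist_force: [0.2, 0.0, 0.5]
gripper_width: 0.006
gripper_force: 0.0
```

```bash
python3 f.py
```

```text
[[ 0.4  0.3 -0.3]
 [-0.5  0.9  0. ]
 [ 0.8 -0.2  0.4]] [ 0.528  -0.0724  0.151 ]
```

Call:
servo_tool(
  commands=[
    [[1,0,0,1,0,0,0],[1,0,0,2,0,0,0],[1,0,0,3,0,0,0],[1,0,0,3,0,0,0],[1,0,0,3,0,0,0]],
  ],
)

```text
time_s: 18.1
tcp_pos: [0.528, -0.0723, 0.1479]
ee_rot: [[-0.988, 0.154, -0.0], [0.154, 0.988, -0.0], [0.0, -0.0, -1.0]]
wrist_force: [-0.4, 0.1, 0.0]
gripper_width: 0.01
gripper_force: 0.0
```

```bash
python3 f.py
```

```text
[[-0.3 -0.3 -0.1]
 [ 1.1  0.2 -0.3]
 [-0.1 -0.3  0.7]] [ 0.528  -0.0723  0.148 ]
```

Call:
servo_tool(
  commands=[
    [[1,0,0,1,0,0,0],[1,0,0,2,0,0,0],[1,0,0,3,0,0,0],[1,0,0,3,0,0,0],[1,0,0,3,0,0,0]],
  ],
)

```text
time_s: 18.75
tcp_pos: [0.528, -0.0723, 0.1452]
ee_rot: [[-0.988, 0.153, 0.0], [0.153, 0.988, -0.0], [-0.0, -0.0, -1.0]]
wrist_force: [-0.8, -0.0, 2.7]
gripper_width: 0.004
gripper_force: 1.2
```

```bash
python3 f.py
```

```text
[[-0.8  0.7  2.4]
 [-0.7  0.2  2.3]
 [-1.  -0.5  1.6]] [ 0.528  -0.0724  0.1452]
```

Contact: about 2.4 N at TCP z≈0.145, which is the spring's first load. I'll press 9 mm, then feel for the stop.

Call:
servo_tool(
  commands=[
    [[1,0,0,2,0,0,0],[1,0,0,4,0,0,0],[1,0,0,6,0,0,0],[1,0,0,8,0,0,0],[1,0,0,9,0,0,0]],
  ],
)

```text
time_s: 19.4
tcp_pos: [0.5282, -0.0724, 0.1361]
ee_rot: [[-0.988, 0.153, 0.001], [0.153, 0.988, -0.0], [-0.001, -0.0, -1.0]]
wrist_force: [-0.7, -0.1, 5.7]
gripper_width: 0.006
gripper_force: 2.5
```

```bash
python3 f.py
```

```text
[[-0.4 -0.2  5.1]
 [-1.3  0.4  5.3]
 [-0.   0.5  5. ]] [ 0.5282 -0.0724  0.1362]
```

Call:
servo_tool(
  commands=[
    [[1,0,0,0.5,0,0,0],[1,0,0,1,0,0,0],[1,0,0,1.5,0,0,0],[1,0,0,1.5,0,0,0],[1,0,0,1.5,0,0,0]],
  ],
)

```text
time_s: 20.05
tcp_pos: [0.5283, -0.0724, 0.1348]
ee_rot: [[-0.988, 0.153, 0.001], [0.153, 0.988, -0.0], [-0.001, 0.0, -1.0]]
wrist_force: [-1.1, 0.4, 5.7]
gripper_width: 0.009
gripper_force: 2.7
```

```bash
python3 f.py
```

```text
[[ 0.2 -0.2  4.9]
 [-1.5  0.   5. ]
 [-0.9  0.2  5.4]] [ 0.5283 -0.0724  0.1348]
```

Call:
servo_tool(
  commands=[
    [[1,0,0,0.4,0,0,0],[1,0,0,0.8,0,0,0],[1,0,0,0.8,0,0,0],[1,0,0,0.8,0,0,0],[1,0,0,0.8,0,0,0]],
  ],
)

```text
time_s: 20.7
tcp_pos: [0.5283, -0.0724, 0.1341]
ee_rot: [[-0.988, 0.153, 0.001], [0.153, 0.988, -0.0], [-0.001, 0.0, -1.0]]
wrist_force: [-1.8, 0.8, 5.1]
gripper_width: 0.005
gripper_force: 2.8
```

```bash
python3 f.py
```

```text
[[-0.5 -0.2  5.3]
 [-1.2  0.3  5.6]
 [-0.8 -0.3  5.6]] [ 0.5283 -0.0724  0.1341]
```

Pressed about 11 mm with no stop felt and 5.5 N of spring force. I'll bring the finger against the door's inner face and draw the door open while holding the hook down.

Call:
servo_tool(
  commands=[
    [[1,1,0,0,0,0,0],[1,2,0,0,0,0,0],[1,3,0,0,0,0,0],[1,4,0,0,0,0,0],[1,4,0,0,0,0,0]],
  ],
)

```text
time_s: 21.35
tcp_pos: [0.5252, -0.072, 0.1345]
ee_rot: [[-0.988, 0.153, 0.003], [0.153, 0.988, -0.0], [-0.003, -0.0, -1.0]]
wrist_force: [0.1, -0.8, 5.9]
gripper_width: 0.006
gripper_force: 2.8
```

```bash
python3 f.py; python3 -c "
from h import *
arc([.03,.06,.09,.12,.15,.2])"
```

```text
[[ 0.6 -1.3  6. ]
 [ 0.5 -1.4  5.2]
 [ 0.4 -0.9  6.4]] [ 0.5252 -0.072   0.1344]
0.03 [ 4.5 -0.3 -0. ] [0.   0.   0.03]
0.06 [ 9.  -0.4 -0. ] [0.   0.   0.06]
0.09 [13.5 -0.4 -0. ] [0.   0.   0.09]
0.12 [18.  -0.3 -0. ] [0.   0.   0.12]
0.15 [22.5  0.  -0.1] [0.   0.   0.15]
0.2 [30.   0.7 -0.1] [0.001 0.    0.2  ]
```

Call:
servo_tool(
  commands=[
    [[1,2,0,0.3,0,0,0.0],[1,4,0,0.3,0,0,0.01],[1,6.5,0,0.3,0,0,0.03],[1,9,-0.3,0.3,0,0,0.045],[1,9,-0.3,0.3,0,0,0.045]],
  ],
)

```text
time_s: 22.0
tcp_pos: [0.5159, -0.0708, 0.1341]
ee_rot: [[-0.98, 0.198, 0.002], [0.198, 0.98, -0.0], [-0.002, 0.0, -1.0]]
wrist_force: [-0.7, -0.8, 5.9]
gripper_width: 0.004
gripper_force: 2.8
```

```bash
python3 f.py; python3 -c "
from h import *
arc([.03,.06,.09,.12,.15,.2])"
```

```text
[[-1.  -0.3  5.8]
 [-0.5 -1.   5.1]
 [ 0.2 -0.4  6.1]] [ 0.5158 -0.0708  0.134 ]
0.03 [ 4.5 -0.2 -0. ] [ 0.   -0.    0.03]
0.06 [ 9.  -0.2 -0. ] [ 0.   -0.    0.06]
0.09 [13.5 -0.2 -0. ] [ 0.   -0.    0.09]
0.12 [18.  0. -0.] [ 0.   -0.    0.12]
0.15 [22.5  0.4 -0. ] [ 0.   -0.    0.15]
0.2 [29.9  1.3 -0.1] [ 0.  -0.   0.2]
```

Call:
servo_tool(
  commands=[
    [[1,3,-0.2,0,0,0,0.02],[1,6,-0.2,0,0,0,0.04],[1,9,-0.2,0,0,0,0.06],[1,12,-0.2,0,0,0,0.08],[1,15,-0.1,0,0,0,0.1]],
  ],
)

```text
time_s: 22.65
tcp_pos: [0.5015, -0.068, 0.1342]
ee_rot: [[-0.955, 0.295, 0.003], [0.295, 0.955, -0.001], [-0.003, 0.0, -1.0]]
wrist_force: [1.1, -0.8, 5.3]
gripper_width: 0.005
gripper_force: 2.8
```

```bash
python3 f.py; python3 -c "
from h import *
arc([.03,.06,.09,.12,.15,.2])"
```

```text
[[-0.5  0.   5.7]
 [-0.1 -0.8  5.9]
 [-0.4  0.1  5.4]] [ 0.5009 -0.0679  0.134 ]
0.03 [ 4.5 -0.2 -0. ] [ 0.   -0.    0.03]
0.06 [ 9.  -0.2 -0. ] [ 0.   -0.    0.06]
0.09 [13.5 -0.1 -0. ] [ 0.   -0.    0.09]
0.12 [18.   0.1 -0. ] [ 0.   -0.    0.12]
0.15 [22.5  0.4 -0. ] [ 0.   -0.    0.15]
0.2 [29.9  1.3 -0. ] [ 0.  -0.   0.2]
```

Call:
servo_tool(
  commands=[
    [[1,4.5,-0.2,0,0,0,0.03],[1,9,-0.2,0,0,0,0.06],[1,13.5,-0.1,0,0,0,0.09],[1,18,0.1,0,0,0,0.12],[1,22.5,0.4,0,0,0,0.15]],
  ],
)

```text
time_s: 23.3
tcp_pos: [0.4799, -0.061, 0.1341]
ee_rot: [[-0.9, 0.435, 0.002], [0.435, 0.9, -0.001], [-0.002, 0.001, -1.0]]
wrist_force: [0.1, -1.2, 5.7]
gripper_width: 0.004
gripper_force: 2.8
```

```bash
python3 f.py; python3 -c "
from h import *
arc([.04,.08,.12,.16,.2])
for n in('side','scene'):snap(n,n+'8.png')"
```

```text
[[-0.   0.6  5.8]
 [-0.8  0.4  5.5]
 [-1.3 -0.1  6.1]] [ 0.4793 -0.0607  0.1339]
0.04 [ 6.  -0.2 -0. ] [ 0.   -0.    0.04]
0.08 [12.  -0.2 -0. ] [ 0.   -0.    0.08]
0.12 [18.   0.1 -0. ] [ 0.   -0.    0.12]
0.16 [24.   0.6 -0. ] [ 0.   -0.    0.16]
0.2 [29.9  1.4 -0. ] [ 0.  -0.   0.2]
```

Call:
servo_tool(
  commands=[
    [[1,6,-0.2,-3,0,0,0.04],[1,12,-0.2,-6,0,0,0.08],[1,18,0.1,-9,0,0,0.12],[1,24,0.6,-12,0,0,0.16],[1,29.9,1.4,-14,0,0,0.2]],
  ],
)

```text
time_s: 24.05
tcp_pos: [0.4523, -0.0464, 0.1469]
ee_rot: [[-0.795, 0.606, -0.0], [0.606, 0.795, 0.0], [0.0, 0.0, -1.0]]
wrist_force: [1.4, -0.2, -1.5]
gripper_width: 0.007
gripper_force: 0.9
```

```bash
python3 f.py; python3 -c "
from h import *
arc([.04,.08,.12,.16,.2])"
```

```text
[[-0.5  0.2 -0.7]
 [ 0.3  0.7  0. ]
 [ 0.7 -0.3 -0.1]] [ 0.4521 -0.0464  0.1468]
0.04 [ 6.  -0.2  0. ] [-0.    0.    0.04]
0.08 [12.  -0.1  0. ] [-0.    0.    0.08]
0.12 [18.   0.2  0. ] [-0.    0.    0.12]
0.16 [24.   0.8  0. ] [-0.    0.    0.16]
0.2 [30.   1.6  0. ] [-0.   0.   0.2]
```

Call:
servo_tool(
  commands=[
    [[1,6,-0.2,0,0,0,0.04],[1,12,-0.1,0,0,0,0.08],[1,18,0.2,0,0,0,0.12],[1,24,0.8,0,0,0,0.16],[1,30,1.6,0,0,0,0.2]],
  ],
)

```text
time_s: 24.7
tcp_pos: [0.4297, -0.0272, 0.1469]
ee_rot: [[-0.66, 0.751, -0.0], [0.751, 0.66, -0.0], [0.0, -0.0, -1.0]]
wrist_force: [1.5, -0.3, -0.4]
gripper_width: 0.005
gripper_force: 0.5
```

```bash
python3 -c "
from h import *
arc([.04,.08,.12,.16,.2,.24]);print(r.sense()['joints'],r.sense()['wrist_force'])"
```

```text
0.04 [ 6.  -0.2  0. ] [-0.    0.    0.04]
0.08 [12.  -0.2  0. ] [-0.    0.    0.08]
0.12 [18.   0.1  0. ] [-0.    0.    0.12]
0.16 [24.   0.6  0. ] [-0.    0.    0.16]
0.2 [29.9  1.4  0. ] [-0.   0.   0.2]
0.24 [35.8  2.4  0. ] [-0.    0.    0.24]
[ 1.81713057e+01  6.57278646e+00 -3.07732196e+01  5.38635675e-03
 -5.26825376e+01 -1.56893409e+02] [ 1.46966527 -0.29182636 -0.43188135]
```

Call:
servo_tool(
  commands=[
    [[1,6,-0.2,0,0,0,0.03],[1,12,-0.2,0,0,0,0.06],[1,18,0.1,0,0,0,0.1],[1,21,0.2,0,0,0,0.12],[1,21,0.2,0,0,0,0.12]],
  ],
)

```text
time_s: 25.2
tcp_pos: [0.4157, -0.0112, 0.147]
ee_rot: [[-0.567, 0.824, -0.001], [0.824, 0.567, -0.0], [0.0, -0.001, -1.0]]
wrist_force: [0.3, -0.1, 1.3]
gripper_width: 0.005
gripper_force: 0.0
```

Call:
servo_tool(
  commands=[
    [[1,-4,0,0,0,0,0],[1,-5,0,-20,0,0,0],[1,-5,0,-60,0,0,0],[1,-5,0,-105,0,0,0],[1,-5,0,-110,0,0,0]],
  ],
)

```text
time_s: 25.7
tcp_pos: [0.4223, -0.0153, 0.2629]
ee_rot: [[-0.567, 0.824, 0.011], [0.824, 0.567, 0.002], [-0.005, 0.01, -1.0]]
wrist_force: [0.0, -0.2, 0.3]
gripper_width: 0.007
gripper_force: 0.0
```

Run:
```python
from h import *
s=r.sense();print(s['time_s'],s['tcp_pos'],s['wrist_force'],s['joints'][5])
# door check: predicted door patch colours in side/scene for theta=0 vs 62
for n in('side','scene'):
    c=snap(n,n+'9.png');g0=np.load('pics/'+n+'0.png.npz')
    for th in(35,45,50,55,60,63,66,70,80):
        a=np.radians(7.2-th);R=np.array([[np.cos(a),-np.sin(a)],[np.sin(a),np.cos(a)]])
        v=[]
        for y in(-.12,-.15,-.18):
            p=proj(c,[*(H+R@[-.007,y]),.19]).round().astype(int);v.append((tuple(c['pixels'][p[1],p[0]].tolist()),tuple(g0['pixels'][p[1],p[0]].tolist())))
        print(n,th,v)
```

```text
25.7 [ 0.42229917 -0.01525448  0.26288234] [ 0.04728083 -0.19371706  0.25665102] -165.77930262253656
side 35 [((208, 209, 206), (204, 205, 203)), ((201, 201, 198), (199, 198, 196)), ((205, 205, 203), (202, 203, 200))]
side 45 [((120, 118, 118), (210, 209, 208)), ((229, 229, 229), (225, 225, 225)), ((74, 74, 73), (75, 74, 73))]
side 50 [((152, 148, 149), (213, 212, 212)), ((73, 74, 71), (71, 72, 69)), ((75, 74, 73), (74, 74, 72))]
side 55 [((158, 155, 155), (207, 207, 205)), ((124, 149, 123), (122, 146, 121)), ((74, 74, 71), (73, 73, 71))]
side 60 [((124, 121, 122), (201, 198, 198)), ((124, 143, 121), (122, 141, 119)), ((72, 71, 68), (72, 71, 69))]
side 63 [((78, 77, 79), (124, 134, 122)), ((97, 107, 97), (119, 139, 116)), ((104, 114, 104), (122, 144, 120))]
side 66 [((141, 139, 143), (108, 129, 106)), ((81, 81, 83), (112, 130, 109)), ((81, 80, 82), (115, 137, 113))]
side 70 [((56, 56, 58), (111, 131, 109)), ((62, 60, 63), (113, 131, 109)), ((121, 139, 117), (117, 134, 113))]
side 80 [((112, 133, 110), (108, 128, 106)), ((105, 119, 100), (102, 116, 99)), ((86, 85, 89), (100, 117, 97))
[... 301 characters left out ...]
99)), ((100, 99, 97), (98, 98, 95))]
scene 55 [((108, 108, 105), (106, 105, 103)), ((104, 104, 101), (102, 103, 99)), ((105, 103, 102), (102, 101, 99))]
scene 60 [((103, 102, 100), (101, 101, 98)), ((102, 101, 99), (100, 99, 97)), ((103, 102, 99), (101, 101, 98))]
scene 63 [((72, 72, 71), (101, 100, 97)), ((105, 105, 102), (103, 103, 100)), ((103, 103, 100), (102, 101, 99))]
scene 66 [((72, 71, 73), (102, 102, 99)), ((71, 71, 72), (103, 103, 100)), ((73, 73, 74), (100, 99, 96))]
scene 70 [((93, 92, 94), (105, 106, 103)), ((70, 70, 71), (103, 103, 100)), ((105, 104, 102), (103, 102, 100))]
scene 80 [((69, 68, 69), (105, 104, 102)), ((92, 94, 96), (101, 101, 99)), ((99, 99, 96), (97, 97, 94))]
```

Both views put the door's top edge at about 66°. The fingers are about 70 mm above it and carry no load, so I'm handing in.

```bash
python3 -c "
from station import r
print(r.finish_job())"
```

```text
the job is handed in; nothing more can be done
None
```

The door was drawn past its latch with the hook held down and is now open at about 66° (checked in both fixed cameras); the arm is clear of it, and the job is handed in at about 26 s of the 58 s.

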